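# Tip up the drip-tray grille and lean it on the splash guard

### The arm

A 7-joint arm with a two-finger parallel gripper is mounted at the origin on the work surface. World frame = base frame: x ahead of the robot, y to its left, z up, the work surface at z = 0. Lengths are in m, angles in rad, forces in N, time in s.
With the tool pointing down it reaches from about 0.35 to 0.9 m from the base axis. Payload 8.1 kg.
Tool frame: the origin (TCP) lies at the very end of the fingers, on their centre line; the grasp point (between the pads) lies 19 mm behind it (grasp_offset is the distance from the TCP to the grasp point, in m); z points along the fingers, y is the line along which they close (so a half turn about z gives the same grasp; the last joint's range is limited). The gripper opens to 92 mm and grips with 3 to 60 N. Pads are 19 mm wide; open, the fingers measure 130 mm over their backs; the gripper's body (75 mm by 190 mm) begins 47 mm behind the grasp point.
Start: joints at [-1.204, 0.434, 0.025, 1.573, -0.012, 1.134, -0.075], TCP at [0.283, 0.557, 0.227] pointing down, gripper open.
Joint ranges: [-2.62, 2.62], [-0.44, 2.09], [-1.27, 1.32], [0.08, 2.57], [-1.32, 4.46], [0.12, 2], [-2.74, 2.74]. Speed limits (rad/s): [2.22, 2.22, 3.01, 3.01, 3.14, 3.14, 3.14].

### API

Orientations are given as a rotation vector (axis times angle).
In Python, from cell import observe, get_image, camera_params, sign_off, silhouettes, grasp_offset gives the robot as it stands. The module is installed in compiled form; this text tells all that it offers.
- The arm moves only by the tool jog_arm, never from a script. Its argument "motion" is a list that holds one entry, the list of rows, each a list of 7 numbers: the shift along the tool's x, y, z in m, then the turn, a rotation vector about the tool's x, y, z in rad, then the closure, from -1 (fully open) to 1 (shut), so that 0 is half open. In form: [[[dx, dy, dz, wx, wy, wz, hand], ...]]. A call has 1 to 10 rows; each row is the pose to reach, as a shift and turn from the pose commanded when the call began, along the tool's axes at that moment; what a row does not reach only later rows make up. A row lasts 1/12 s, in which the tool goes at most 41.7 mm and 7.16 degrees, less where a joint would pass 70% of its speed; a pose out of reach is approached as far as the arm can. A call with a gripper value outside its range is refused whole. The fingers move at their own pace and stop on an object; "force" is the grip in N (left out, the last holds). Time passes only in rows, so rows that repeat a pose let the fingers close. It gives the time, the measured TCP pose, the force, the opening and the grip force at its end, in the units of the state.
- observe(): the state, without advancing time (a new reading comes with each control period).
- get_image(name): name is "scene" or "top"; returns the picture (400x640x3 uint8, red, green, blue); there is no depth.
- camera_params(name): a dict with "vertical_fov" (degrees; the focal length in pixels is half the picture's height over the tangent of half this angle, whatever the lens; pixels are square), "cx", "cy" (the principal point, pixels), "T" (4x4, takes a point from camera to world coordinates). Camera axes: x right, y down, z forward; pixel columns grow to the right and rows downward; lengths in m; the calibration is good to about 2 mm. A picture is of the moment at which its call begins. camera_params takes no time and is no camera call.
- sign_off(): hands the job in; it is judged then, once.
Trained networks look in the newest picture that a camera, given by its name, has taken for a name from the list of things; names that differ only in an ending like _2 or _b are one class to them, and where a whole thing is asked for, a point or a joint stands for the part that bears it (a point fixed in the world has none). Each returns a list of dicts, best first, with "p" (0 to 1); they miss things now and then, are a little off and sometimes report something else, mostly with a low value. They report only what shows in the picture. A call takes as long as a camera call.
- silhouettes(query, camera): "mask" (400x640 bool, what is visible of it) and "pixel" ([column, row] in pixels, amid what is visible of it).
The state is a dict: "clock": time; "joints": joint angles; "dq": joint speeds; "joint_efforts": joint torques, N m; "position": TCP position; "ee_rot": TCP orientation; "force": force on the tool from outside, world axes, zero at the start; "ft_torque": the same for the moment, N m; "width": opening from 0.0 (shut) to 1.0 (fully open); "gripper_force": force on a finger pad.
Only numpy, scipy, OpenCV 4.12 (cv2) and the standard library are available. Lean on these libraries where they do the work, as an engineer would, in place of code of your own. Each camera call takes 0.05 s, during which the arm holds its last target. There are 200 camera calls.

### The job

Open the drip tray for wiping out: tip its slotted grille up by the overhanging front lip, past upright, and leave it leaning back against the splash guard, its rear edge still standing on the shelf at the back of the tray, clear of the pan. Lay it against the guard gently, without letting it fall or bang: the guard is not fastened and must not be rocked or pushed back. Do not disturb the glass, the mallet or the cask tap.

Things in the scene. Friction and masses are not known exactly. Their poses are not given: they have to be found in the camera images.
- tray: stainless drip tray fixed to the bench, 190 deep (x) x 310 wide (y). Origin: centre of its underside, on the bench; +x points to its rear. Front and side walls 38 mm high, 4 thick, front outer face x = -95. At the rear a flat shelf 38 mm high (level with the front wall) from x = 67 to 91; behind it the rear wall, 54 high, inner face x = 91, outer x = 95. Pan floor 4 mm high.
- guard: splash guard standing loose (3 kg) behind the tray, parallel to it: panel 340 wide, 150 high, 12 thick on a 95 mm deep base plate. A stiff hinge at its foot sets the panel anywhere from upright to 23 degrees raked back; this pose does not tell the rake. Rocks if pressed with over about 8 N. Origin: on the bench, mid front of its base, 8 to 20 mm behind the tray; +x away from the tray
- grille: loose slotted stainless grille, flat rigid slab 200 (x) x 300 (y) x 10 mm (z), 0.4 to 0.85 kg, balanced; slots 8 mm wide, too narrow for a finger. Lies flat on the tray's walls and rear shelf, underside 38 mm above the bench. Origin: centre of its underside; +x points to its rear edge, z up while flat.
- grille_lip (a point): middle of the lower front edge of the grille (x = -100 mm in its frame), the lip to lift: it overhangs the tray's front wall by about 15 to 25 mm with free space below, down to the bench
- grille_foot (a point): middle of the lower rear edge of the grille (x = +100 mm in its frame), the edge it turns and stands on; at the start 4 to 10 mm short of the tray's rear wall, which stops it when pushed back; pressed on hard once it leans on the guard, it slides forward off the shelf
- glass: sampling glass, 72 mm across, 120 mm high, upright on the bench at one end of the tray; origin at the centre of its foot
- mallet: rubber mallet lying behind the splash guard, wooden handle along x, head 64 mm across and 110 long; overall about 290 mm, 64 mm high, nothing else stands there; origin on the bench, head centre at x = 85 mm
- tap: brass cask tap lying in front of the tray to one side, 115 mm long (x), 54 mm high; origin on the bench under its body

How it is judged:
By the outcome, as a careful person would: the job done as asked, in the order asked, and still so for the second after the job is handed in, with the robot touching nothing.
It also fails if it takes over 61 s, if anything falls off the work surface, if the arm or the gripper's body presses on something with over 40 N, if the wrist force passes 120 N, or if a joint passes its speed limit or range.

## Working session

There is one attempt and no reset: what is moved stays moved. The work goes in short steps, Python scripts to look and compute and a tool call to move; the robot and the scene stay as the last step left them, time stands still between calls to the robot, and variables do not carry over. Pictures are saved under pics/ and viewed, at most 12 in all, crops included, and the job is handed in when it is done.

Besides the shell and the picture viewer there is one more tool, called after "Request:" by a JSON object that holds its "fn" and its "kwargs". jog_arm: Moves the arm, as the interface text tells. Its arguments: {"type":"object","properties":{"motion":{"type":"array"},"force":{"type":"number"}},"required":["motion"]}

```bash
mkdir -p pics
cat > h.py <<'E'
import numpy as np, cv2
from cell import *
def save(n,f):
    im=get_image(n); cv2.imwrite(f,im[:,:,::-1]); return im
def cam(n):
    p=camera_params(n); f=200/np.tan(np.radians(p["vertical_fov"]/2)); return p,f,np.array(p["T"])
def ray(n,uv,z):
    p,f,T=cam(n); d=T[:3,:3]@np.array([(uv[0]-p["cx"])/f,(uv[1]-p["cy"])/f,1]); o=T[:3,3]
    return o+d*(z-o[2])/d[2]
def proj(n,X):
    p,f,T=cam(n); q=(np.atleast_2d(X)-T[:3,3])@T[:3,:3]
    return np.c_[p["cx"]+f*q[:,0]/q[:,2],p["cy"]+f*q[:,1]/q[:,2]]
E
python3 - <<'E'
from h import *
np.set_printoptions(precision=4,suppress=True)
for n in("scene","top"):
    save(n,f"pics/{n}0.png"); print(n,camera_params(n))
    for q in("tray","guard","grille","grille_lip","glass","mallet","tap"):
        for r in silhouettes(q,n)[:2]:
            m=r["mask"]; c=max(cv2.findContours(m.astype(np.uint8),0,2)[0],key=cv2.contourArea)
            print(n,q,round(r["p"],2),r["pixel"],m.sum(),cv2.approxPolyDP(c,4,True)[:8].reshape(-1,2).tolist())
print(observe(),grasp_offset)
E
```

```text
scene {'vertical_fov': 53.85095180116583, 'cx': 313.59287828046934, 'cy': 198.88806592024608, 'T': array([[-0.1535,  0.8522, -0.5003,  1.1231],
       [ 0.9881,  0.1369, -0.0698,  0.1491],
       [ 0.009 , -0.505 , -0.8631,  1.0257],
       [ 0.    ,  0.    ,  0.    ,  1.    ]])}
scene tray 0.97 [333.3, 206.5] 1278 [[373, 155], [315, 226], [265, 201], [319, 236]]
scene guard 0.92 [362.7, 205.2] 3850 [[395, 135], [326, 227], [321, 241], [347, 257], [405, 175], [382, 160]]
scene guard 0.65 [274.0, 226.7] 919 [[274, 207], [262, 215], [269, 244], [282, 247], [288, 239], [289, 217]]
scene grille_lip 0.89 [312.9, 173.1] 5743 [[314, 126], [259, 192], [316, 225], [366, 154]]
scene glass 0.78 [276.8, 227.9] 869 [[271, 208], [263, 215], [269, 243], [282, 247], [288, 239], [288, 216]]
scene mallet 0.57 [420.2, 221.8] 1694 [[386, 217], [397, 231], [412, 222], [472, 272], [484, 268], [418, 216], [424, 204], [417, 195]]
scene tap 0.66 [243.7, 174.6] 365 [[230, 165], [237, 180], [253, 190], [259, 187], [244, 172], [243, 163]]
top {'vertical_fov': 56.657622548599576, 'cx': 318.1405775458312, 'cy': 2
[... 897 characters left out ...]
 mallet 0.68 [326.4, 249.9] 6564 [[321, 187], [262, 282], [327, 322], [384, 223]]
top tap 0.6 [406.4, 251.0] 444 [[387, 240], [405, 260], [421, 265], [417, 246], [409, 249], [394, 236]]
{'clock': 0.8, 'joints': array([-1.2036,  0.4345,  0.025 ,  1.5732, -0.0116,  1.134 , -0.0751]), 'dq': array([-0.0002,  0.0004, -0.0015,  0.0004, -0.0003,  0.0002,  0.0013]), 'joint_efforts': array([ -0.0007, -66.7602,   0.9832, -31.4786,  -0.0606,   0.0328,
         0.    ]), 'position': array([0.283 , 0.5573, 0.2268]), 'ee_rot': array([0.7314, 3.0553, 0.0002]), 'force': array([-1.1366,  0.5803,  0.1818]), 'ft_torque': array([0.0126, 0.0633, 0.0196]), 'gripper_force': 0.0, 'width': 0.9977348569621836} 0.0188
```

View pics/scene0.png

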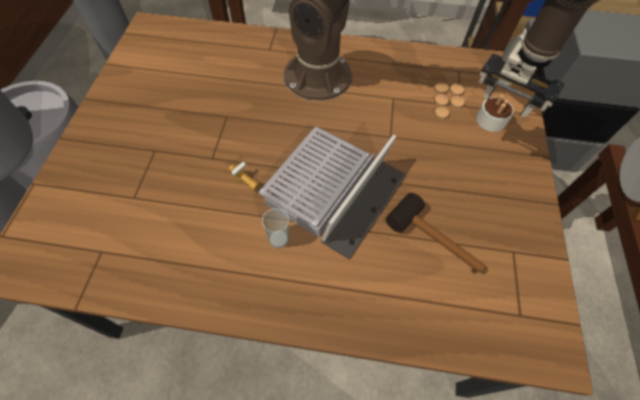

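View pics/top0.png

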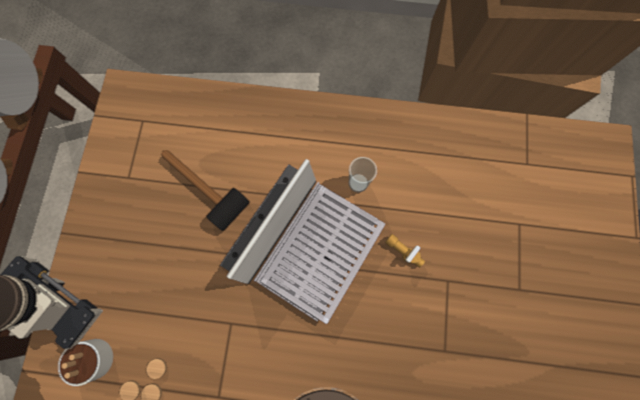

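```bash
cat > fit.py <<'E'
from h import *
from scipy.optimize import minimize
np.set_printoptions(precision=4,suppress=True)
def R(a): return np.array([[np.cos(a),-np.sin(a),0],[np.sin(a),np.cos(a),0],[0,0,1]])
M={}
for n in("scene","top"):
    get_image(n); r=silhouettes("grille_lip",n); M[n]=r[0]["mask"]
def box(p):
    B=np.array([[x,y,z] for x in(-.1,.1) for y in(-.15,.15) for z in(.038,.048)])
    return B@R(p[2]).T+[p[0],p[1],0]
def iou(n,P,m):
    h=cv2.convexHull(proj(n,P).astype(np.float32)); k=8
    im=np.zeros((400,640),np.uint8)
    cv2.fillConvexPoly(im,np.round((h-0)*16).astype(np.int32),1,shift=4)
    return (im.astype(bool)&m).sum()/(im.astype(bool)|m).sum()
a=[ray("top",u,.048) for u in((321,187),(263,281),(327,322),(384,224))]
b=[ray("scene",u,.048) for u in((316,225),(366,154),(314,126),(259,192))]
print(np.array(a),"\n",np.array(b))
c=np.mean(a,0)
d=(a[0]+a[1]-a[2]-a[3]); p0=[c[0],c[1],np.arctan2(d[1],d[0])]
print("p0",p0)
for w in ((1,1),(1,0),(0,1)):
    r=minimize(lambda p:-w[0]*iou("top",box(p),M["top"])-w[1]*iou("scene",box(p),M["scene"]),p0,method="Nelder-Mead",options=dict(initial_simplex=[np.add(p0,v) for v in([0,0,0],[.01,0,0],[0,.01,0],[0,0,.08])],xatol=1e-4,fatol=1e-5))
    print(w,r.x,r.fun)
for n in("scene","top"):
    im=get_image(n)
    x,y,s=(225,100,250)if n=="scene" else (200,140,250)
    o=cv2.resize(im[y:y+180,x:x+240],None,fx=3.3,fy=3.3,interpolation=cv2.INTER_CUBIC)
    cv2.imwrite(f"pics/{n}1.png",o[:,:,::-1])
E
python3 fit.py
```

```text
[[ 0.6346  0.0892  0.048 ]
 [ 0.3675  0.2073  0.048 ]
 [ 0.2875  0.0321  0.048 ]
 [ 0.5534 -0.0895  0.048 ]] 
 [[ 0.6382  0.0894  0.048 ]
 [ 0.3721  0.2051  0.048 ]
 [ 0.287   0.0294  0.048 ]
 [ 0.5587 -0.0901  0.048 ]]
p0 [np.float64(0.4607663739960062), np.float64(0.05975666613696218), np.float64(1.1434690829818663)]
(1, 1) [0.4609 0.0605 1.1337] -1.7063770531086817
(1, 0) [0.4607 0.0603 1.1419] -0.7703397407241842
(0, 1) [0.4629 0.0588 1.1424] -0.9437757909215956
```

View pics/scene1.png

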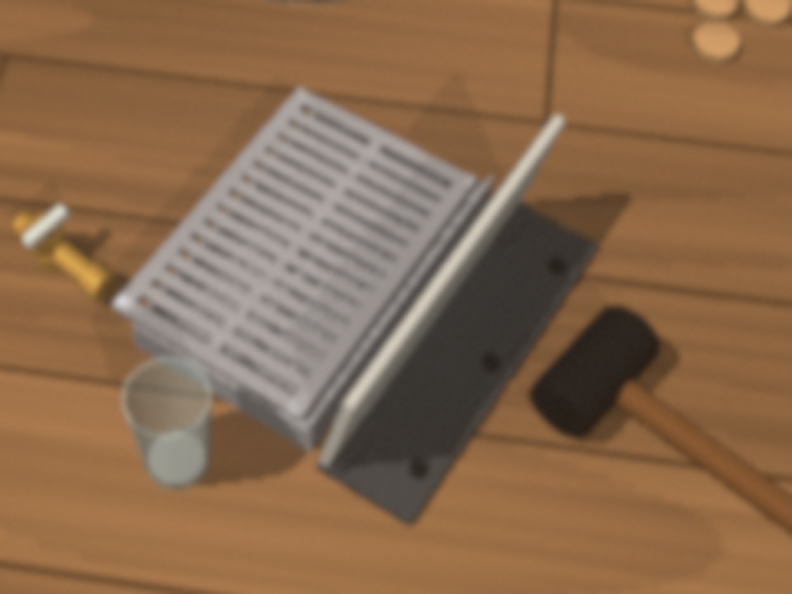

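View pics/top1.png

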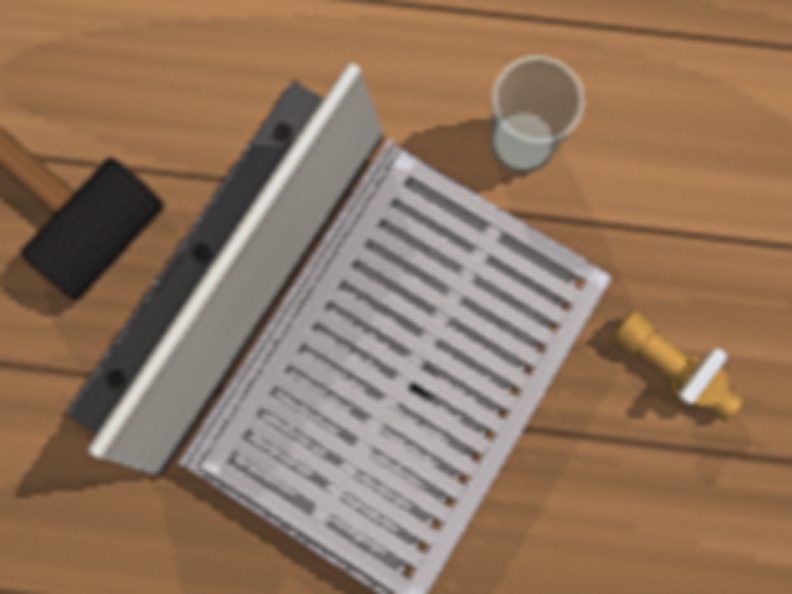

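```bash
cat > g.py <<'E'
from h import *
from scipy.optimize import least_squares
np.set_printoptions(precision=4,suppress=True)
c=np.array([.462,.0597,0]);a=1.142
r=np.array([np.cos(a),np.sin(a),0]); w=np.array([-np.sin(a),np.cos(a),0])
S=np.array([225,100]);O=np.array([200,140])
def sc(u): return np.array(u)/3.3+S
def tp(u): return np.array(u)/3.3+O
def tri(us,ut):
    s=least_squares(lambda X:np.r_[proj("scene",X)[0]-us,proj("top",X)[0]-ut],[.5,.15,.1]); return s.x,s.cost
def loc(X): d=X-c; return np.array([d@r,d@w,X[2]])
for nm,u,v in (("topedge far",(345,405),(352,67)),("topedge near",(560,117),(95,452)),
  ("base rear far",(412,523),(295,82)),("base rear near",(597,243),(70,415)),
  ("glass foot",(176,462),(522,145)),("tap valve end",(108,292),(628,325))):
    X,k=tri(sc(u),tp(v)); print(nm,X,loc(X),k)
for nm,v in(("guard bottom front far",(385,137)),("near",(160,475))): print(nm,[loc(ray("top",tp(v),z)) for z in(0,.01)])
print("lip",c-.1*r,"foot",c+.1*r,r,w)
E
python3 g.py
```

```text
topedge far [0.6732 0.129  0.1424] [ 0.1509 -0.1632  0.1424] 0.252180992923863
topedge near [0.3665 0.2741 0.1435] [0.1553 0.176  0.1435] 0.14972060565274178
base rear far [0.7026 0.1924 0.0006] [ 0.2207 -0.1637  0.0006] 0.8231329889327598
base rear near [0.3938 0.3355 0.0019] [0.2225 0.1767 0.0019] 0.6275696082156549
glass foot [ 0.6732 -0.0144 -0.0117] [ 0.0205 -0.2229 -0.0117] 0.023873459679347456
tap valve end [ 0.5228 -0.1123  0.0058] [-0.1311 -0.1267  0.0058] 2.656644275747316
guard bottom front far [array([ 0.1246, -0.1637,  0.    ]), array([ 0.123 , -0.1612,  0.01  ])]
near [array([0.1307, 0.1772, 0.    ]), array([0.129 , 0.1763, 0.01  ])]
lip [ 0.4204 -0.0312  0.    ] foot [0.5036 0.1506 0.    ] [0.4158 0.9095 0.    ] [-0.9095  0.4158  0.    ]
```

```bash
cat > mv.py <<'E'
from h import *
from scipy.spatial.transform import Rotation as Ro
np.set_printoptions(precision=4,suppress=True)
a=1.135; c=np.array([.462,.0597,0]); r=np.array([np.cos(a),np.sin(a),0]); w=np.array([-np.sin(a),np.cos(a),0]); up=np.array([0,0,1.])
def pose(x,z,al,wy=0):
    al=np.radians(al); zt=np.cos(al)*r-np.sin(al)*up; yt=np.sin(al)*r+np.cos(al)*up
    return c+x*r+wy*w+z*up, np.c_[np.cross(yt,zt),yt,zt]
def cur():
    o=observe(); return o["position"],Ro.from_rotvec(o["ee_rot"]).as_matrix(),o
def rel(x,z,al,wy=0,base=None):
    p,M=base or cur()[:2]; P,N=pose(x,z,al,wy)
    return np.r_[M.T@(P-p),Ro.from_matrix(M.T@N).as_rotvec()]
def where():
    p,M,o=cur(); d=p-c; al=np.degrees(np.arctan2(-M[2,2],M[:,2]@r))
    print("x %.4f w %.4f z %.4f al %.2f"%(d@r,d@w,p[2],al),"yawerr",np.round(M[:,0]@r,4),M[2,0].round(4),"t",o["clock"],"F(r,w,up)",np.array([o["force"]@r,o["force"]@w,o["force"][2]]),"wid",round(o["width"],3),"gf",o["gripper_force"],"J",o["joints"])
def slab(th,xf,d=.17):  # tcp for pinched slab
    t=np.radians(th); zf=.038-min(0,.010*np.cos(t))
    return xf-d*np.cos(t)+.005*np.sin(t), zf+d*np.sin(t)+.005*np.cos(t), th
E
python3 - <<'E'
from mv import *
where()
print(rel(-.15,.30,90)); print(rel(-.15,.25,45))
E
```

```text
x 0.3755 w 0.3724 z 0.2268 al 90.00 yawerr 0.034 0.0 t 1.1 F(r,w,up) [ 0.229   0.4164 -0.0197] wid 1.0 gf 0.0 J [-1.2036  0.4345  0.025   1.5732 -0.0116  1.134  -0.0751]
[-0.39   -0.5125 -0.0733  0.0001 -0.     -0.034 ]
[-0.39   -0.5125 -0.0233 -0.7853  0.0134 -0.0323]
```

Request:
{"fn": "jog_arm", "kwargs": {"motion": [[[-0.02, -0.03, -0.04, 0, 0, 0, -0.5], [-0.06, -0.09, -0.073, 0, 0, -0.034, -0.13], [-0.08, -0.12, -0.073, 0, 0, -0.034, -0.13], [-0.1, -0.14, -0.073, 0, 0, -0.034, -0.13], [-0.12, -0.17, -0.073, 0, 0, -0.034, -0.13], [-0.15, -0.2, -0.073, 0, 0, -0.034, -0.13], [-0.17, -0.23, -0.073, 0, 0, -0.034, -0.13], [-0.2, -0.26, -0.073, 0, 0, -0.034, -0.13], [-0.22, -0.29, -0.073, 0, 0, -0.034, -0.13], [-0.25, -0.32, -0.073, 0, 0, -0.034, -0.13]]]}}

```text
clock: 1.93
position: [0.3574, 0.1673, 0.3]
ee_rot: [0.679, 3.067, 0.001]
force: [0.9, -0.8, 0.2]
width: 0.565
gripper_force: 0.0
```

Run:
```python
from mv import *
where()
print(rel(-.15,.30,90)); print(rel(-.15,.20,45))
```

```text
x 0.0534 w 0.1403 z 0.3000 al 89.95 yawerr -0.0002 0.0002 t 1.9333 F(r,w,up) [-0.3193 -1.1035  0.1726] wid 0.565 gf 0.0 J [-0.8044 -0.0271  0.2277  1.9781  0.0059  1.1892  0.5563]
[-0.1402 -0.2034 -0.0002  0.0009 -0.0002  0.0002]
[-0.1402 -0.2035  0.0998 -0.7845 -0.0002  0.0002]
```

Request:
{"fn": "jog_arm", "kwargs": {"motion": [[[-0.02, -0.03, 0, -0.08, 0, 0, -0.13], [-0.04, -0.06, 0, -0.16, 0, 0, -0.13], [-0.06, -0.09, 0, -0.24, 0, 0, -0.13], [-0.08, -0.115, 0, -0.32, 0, 0, -0.13], [-0.1, -0.14, 0, -0.4, 0, 0, -0.13], [-0.12, -0.17, 0.01, -0.48, 0, 0, -0.13], [-0.13, -0.19, 0.02, -0.56, 0, 0, -0.13], [-0.14, -0.203, 0.03, -0.64, 0, 0, -0.13], [-0.14, -0.203, 0.04, -0.72, 0, 0, -0.13], [-0.14, -0.203, 0.05, -0.785, 0, 0, -0.13]]]}}

```text
clock: 2.77
position: [0.3922, -0.0616, 0.2592]
ee_rot: [0.621, 2.836, 0.952]
force: [0.0, 1.0, -0.0]
width: 0.567
gripper_force: 0.0
```

Run:
```python
from mv import *
where()
print(rel(-.1116,.0404,45));print(rel(-.0716,.0404,45))
```

```text
x -0.1395 w 0.0121 z 0.2592 al 53.48 yawerr -0.02 0.0467 t 2.7667 F(r,w,up) [ 0.927   0.4225 -0.0108] wid 0.567 gf 0.0 J [-0.3817  0.2113  1.1515  2.1632 -0.7933  1.3234  2.3059]
[-0.0229 -0.1076  0.1916 -0.1483 -0.0485 -0.0154]
[-0.0237 -0.0754  0.2154 -0.1483 -0.0485 -0.0154]
```

Request:
{"fn": "jog_arm", "kwargs": {"motion": [[[-0.003, -0.002, 0.002, -0.03, -0.01, -0.003, -0.13], [-0.006, -0.004, 0.004, -0.06, -0.02, -0.006, -0.13], [-0.01, -0.006, 0.006, -0.1, -0.03, -0.01, -0.13], [-0.012, -0.006, 0.006, -0.148, -0.048, -0.015, -0.13], [-0.012, -0.006, 0.006, -0.148, -0.048, -0.015, -0.13]]]}}

```text
clock: 3.18
position: [0.4006, -0.0679, 0.2485]
ee_rot: [0.607, 2.697, 1.115]
force: [-0.9, -0.6, -1.0]
width: 0.565
gripper_force: 0.0
```

Run:
```python
from mv import *
where()
print(rel(-.1116,.0404,45));print(rel(-.0716,.0404,45))
```

```text
x -0.1415 w 0.0018 z 0.2485 al 45.17 yawerr 0.0041 0.0063 t 3.1833 F(r,w,up) [-0.9544  0.5823 -1.0175] wid 0.565 gf 0.0 J [-0.1568  0.3278  1.0713  2.2061 -0.9531  1.4294  2.5584]
[-0.003  -0.1254  0.1687 -0.003  -0.0016 -0.0074]
[-0.0028 -0.0971  0.1969 -0.003  -0.0016 -0.0074]
```

Request:
{"fn": "jog_arm", "kwargs": {"motion": [[[0, -0.015, 0.02, 0, 0, 0, -0.13], [0, -0.03, 0.04, 0, 0, 0, -0.13], [0, -0.045, 0.06, 0, 0, 0, -0.13], [0, -0.06, 0.08, 0, 0, 0, -0.13], [0, -0.075, 0.1, 0, 0, -0.004, -0.13], [-0.002, -0.09, 0.12, 0, 0, -0.007, -0.13], [-0.003, -0.105, 0.138, -0.003, 0, -0.007, -0.13], [-0.003, -0.115, 0.153, -0.003, 0, -0.007, -0.13], [-0.003, -0.125, 0.168, -0.003, 0, -0.007, -0.13], [-0.003, -0.125, 0.168, -0.003, 0, -0.007, -0.13]]]}}

```text
clock: 4.02
position: [0.4163, -0.0413, 0.0415]
ee_rot: [0.59, 2.697, 1.111]
force: [-1.1, -0.7, -2.0]
width: 0.564
gripper_force: 0.0
```

Run:
```python
from mv import *
where()
print(rel(-.0716,.0404,45))
for n in("scene","top"):
    im=get_image(n); x,y=(225,60)if n=="scene" else (220,140)
    cv2.imwrite(f"pics/{n}2.png",cv2.resize(im[y:y+200,x:x+240],None,fx=3,fy=3,interpolation=2)[:,:,::-1])
```

```text
x -0.1108 w -0.0012 z 0.0415 al 45.20 yawerr -0.0043 -0.0021 t 4.0167 F(r,w,up) [-1.051   0.7104 -1.9539] wid 0.564 gf 0.0 J [ 0.8577  0.6475 -0.3256  2.2964 -1.0762  0.6685  2.7313]
[ 0.001   0.0271  0.0284 -0.0035 -0.0015  0.0045]
```

View pics/top2.png

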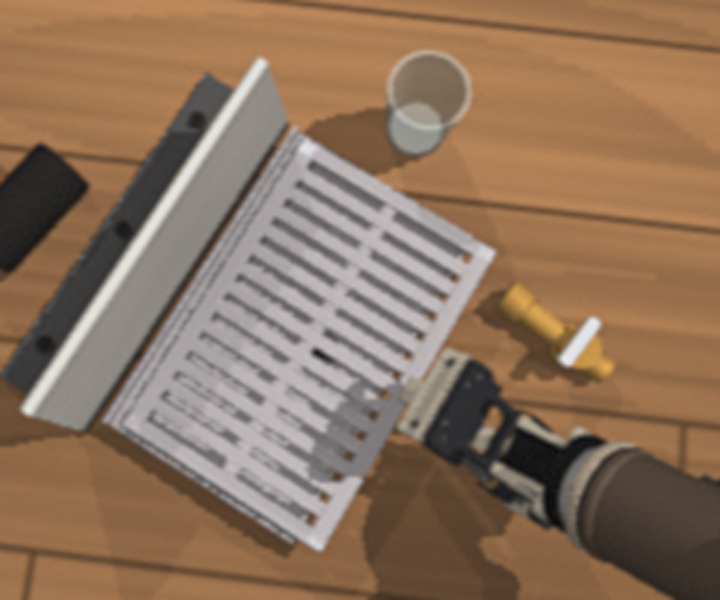

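Request:
{"fn": "jog_arm", "kwargs": {"motion": [[[0, 0.005, 0.005, 0, 0, 0, -0.13], [0, 0.01, 0.01, 0, 0, 0, -0.13], [0, 0.016, 0.016, 0, 0, 0, -0.13], [0, 0.021, 0.022, 0, 0, 0, -0.13], [0.001, 0.027, 0.028, 0, 0, 0, -0.13], [0.001, 0.027, 0.028, 0, 0, 0, -0.13]]]}}

```text
clock: 4.62
position: [0.4307, -0.0026, 0.0417]
ee_rot: [0.586, 2.699, 1.117]
force: [-1.1, -0.2, 0.0]
width: 0.565
gripper_force: 0.0
```

Run:
```python
from mv import *
where(); b=cur()[:2]
for th in range(0,40,3):
    t=np.radians(th); s=.0141+.0148*th/39
    P=np.array([.1-.2*np.cos(t),.038+.2*np.sin(t)])+s*.7071*np.array([1,-1])+.0184
    print(th,P,rel(P[0],P[1],45,0,b))
print(slab(45,.1))
```

```text
x -0.0697 w 0.0021 z 0.0417 al 45.05 yawerr -0.008 0.0002 t 4.6167 F(r,w,up) [-0.6493  0.8938  0.0124] wid 0.565 gf 0.0 J [ 0.8225  0.6557 -0.4074  2.3189 -1.1626  0.5932  2.7343]
0 [-0.0716  0.0464] [-0.002   0.002  -0.0047 -0.0009 -0.0058  0.0055]
3 [-0.0706  0.0561] [-0.0021  0.0096 -0.0108 -0.0009 -0.0058  0.0055]
6 [-0.0689  0.0657] [-0.0021  0.0175 -0.0165 -0.0009 -0.0058  0.0055]
9 [-0.0668  0.0753] [-0.0021  0.0258 -0.0217 -0.0009 -0.0058  0.0055]
12 [-0.064   0.0848] [-0.0021  0.0344 -0.0265 -0.0009 -0.0058  0.0055]
15 [-0.0608  0.0942] [-0.0021  0.0434 -0.0309 -0.0009 -0.0058  0.0055]
18 [-0.057   0.1034] [-0.0021  0.0526 -0.0347 -0.0009 -0.0058  0.0055]
21 [-0.0527  0.1125] [-0.0022  0.062  -0.0381 -0.0009 -0.0058  0.0055]
24 [-0.0479  0.1213] [-0.0022  0.0717 -0.041  -0.0009 -0.0058  0.0055]
27 [-0.0426  0.13  ] [-0.0023  0.0816 -0.0433 -0.0009 -0.0058  0.0055]
30 [-0.0368  0.1384] [-0.0023  0.0916 -0.0452 -0.0009 -0.0058  0.0055]
33 [-0.0305  0.1465] [-0.0023  0.1018 -0.0465 -0.0009 -0.0058  0.0055]
36 [-0.0238  0.1543] [-0.0024  0.1121 -0.0473 -0.0009 -0.0058  0.0055]
39 [-0.0166  0.1618] [-0.0025  0.1224 -0.0475 -0.0009 -0.0058  0.0055]
(np.float64(-0.016672618895780353), np.float64(0.1617436867076458), 45)
```

Request:
{"fn": "jog_arm", "kwargs": {"motion": [[[-0.001, 0.002, -0.005, 0, 0, 0, -0.13], [-0.002, 0.006, -0.008, 0, 0, 0, -0.13], [-0.002, 0.01, -0.011, 0, -0.003, 0.003, -0.13], [-0.002, 0.014, -0.014, 0, -0.005, 0.005, -0.13], [-0.002, 0.0175, -0.0165, 0, -0.005, 0.005, -0.13], [-0.002, 0.022, -0.019, 0, -0.005, 0.005, -0.13], [-0.002, 0.026, -0.022, 0, -0.005, 0.005, -0.13], [-0.002, 0.03, -0.024, 0, -0.005, 0.005, -0.13], [-0.002, 0.0345, -0.0265, 0, -0.005, 0.005, -0.13]]]}}

```text
clock: 5.37
position: [0.4349, -0.0008, 0.0849]
ee_rot: [0.601, 2.693, 1.114]
force: [-0.1, -1.3, -1.9]
width: 0.565
gripper_force: 1.1
```

Run:
```python
from mv import *
where(); b=cur()[:2]
for th in range(12,40,3):
    t=np.radians(th); s=.0141+.0148*th/39
    P=np.array([.1-.2*np.cos(t),.038+.2*np.sin(t)])+s*.7071*np.array([1,-1])+.0184
    print(th,P,rel(P[0],P[1],45,0,b))
im=get_image("scene");cv2.imwrite("pics/s3.png",cv2.resize(im[60:260,225:465],None,fx=3,fy=3,interpolation=2)[:,:,::-1])
```

```text
x -0.0663 w -0.0009 z 0.0849 al 45.06 yawerr 0.0031 0.0003 t 5.3667 F(r,w,up) [-1.2459 -0.4538 -1.9354] wid 0.565 gf 1.1282136384397745 J [ 0.7987  0.5458 -0.3827  2.3085 -1.1028  0.6717  2.6016]
12 [-0.064   0.0848] [ 0.0009  0.0015  0.0016 -0.0011  0.002  -0.0024]
15 [-0.0608  0.0942] [ 0.001   0.0105 -0.0027 -0.0011  0.002  -0.0024]
18 [-0.057   0.1034] [ 0.001   0.0197 -0.0066 -0.0011  0.002  -0.0024]
21 [-0.0527  0.1125] [ 0.001   0.0291 -0.01   -0.0011  0.002  -0.0024]
24 [-0.0479  0.1213] [ 0.001   0.0388 -0.0128 -0.0011  0.002  -0.0024]
27 [-0.0426  0.13  ] [ 0.001   0.0487 -0.0152 -0.0011  0.002  -0.0024]
30 [-0.0368  0.1384] [ 0.001   0.0587 -0.0171 -0.0011  0.002  -0.0024]
33 [-0.0305  0.1465] [ 0.0011  0.0689 -0.0184 -0.0011  0.002  -0.0024]
36 [-0.0238  0.1543] [ 0.0011  0.0792 -0.0192 -0.0011  0.002  -0.0024]
39 [-0.0166  0.1618] [ 0.0011  0.0895 -0.0194 -0.0011  0.002  -0.0024]
```

View pics/s3.png

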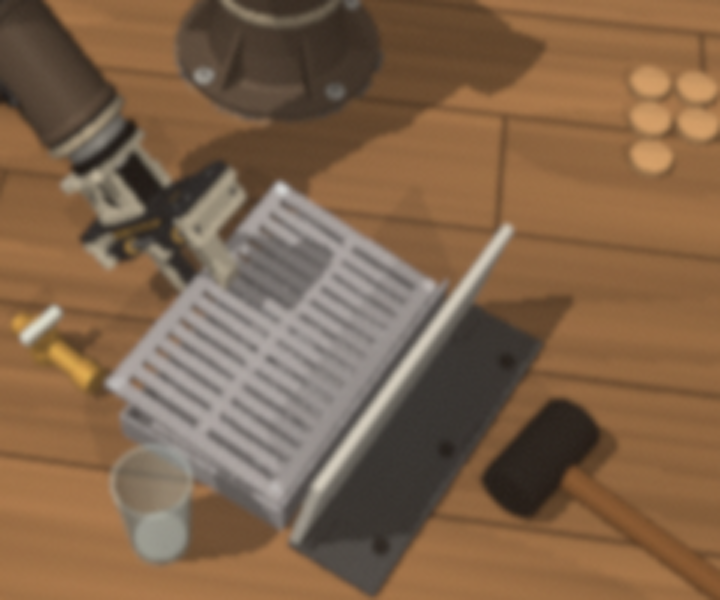

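Request:
{"fn": "jog_arm", "kwargs": {"motion": [[[0.001, 0.005, 0.0, 0, 0, 0, -0.13], [0.001, 0.01, -0.002, 0, 0, 0, -0.13], [0.001, 0.015, -0.0045, 0, 0, 0, -0.13], [0.001, 0.02, -0.0065, 0, 0, 0, -0.13], [0.001, 0.025, -0.0085, 0, 0, 0, -0.13], [0.001, 0.03, -0.01, 0, 0, 0, -0.13], [0.001, 0.035, -0.0115, 0, 0, 0, -0.13], [0.001, 0.04, -0.013, 0, 0, 0, -0.13], [0.001, 0.045, -0.0145, 0, 0, 0, -0.13], [0.001, 0.05, -0.0155, 0, 0, 0, -0.13]]]}}

```text
clock: 6.25
position: [0.4444, 0.0221, 0.1312]
ee_rot: [0.6, 2.693, 1.114]
force: [-1.2, -3.9, -0.9]
width: 0.566
gripper_force: 1.5
```

Request:
{"fn": "jog_arm", "kwargs": {"motion": [[[0, 0.005, -0.001, 0, 0, 0, -0.13], [0, 0.01, -0.002, 0, 0, 0, -0.13], [0, 0.015, -0.0025, 0, 0, 0, -0.13], [0, 0.02, -0.003, 0, 0, 0, -0.13], [0, 0.025, -0.0035, 0, 0, 0, -0.13], [0, 0.03, -0.0035, 0, 0, 0, -0.13], [0, 0.035, -0.004, 0, 0, 0, -0.13], [0, 0.04, -0.004, 0, 0, 0, -0.13], [0, 0.04, -0.004, 0, 0, 0, -0.13]]]}}

```text
clock: 7.0
position: [0.4555, 0.0457, 0.1626]
ee_rot: [0.599, 2.693, 1.114]
force: [-0.8, -1.2, -0.6]
width: 0.566
gripper_force: 0.9
```

Run:
```python
from mv import *
where(); print(rel(*slab(45,.1)))
im=get_image("scene");cv2.imwrite("pics/s4.png",cv2.resize(im[60:260,225:465],None,fx=3,fy=3,interpolation=2)[:,:,::-1])
```

```text
x -0.0155 w 0.0000 z 0.1626 al 45.03 yawerr 0.0018 -0.0004 t 7.0 F(r,w,up) [-1.4026  0.2384 -0.5528] wid 0.566 gf 0.8884690899867564 J [ 0.6972  0.3652 -0.398   2.2743 -1.0634  0.7527  2.349 ]
[-0.     -0.0015 -0.0003 -0.0004  0.0016 -0.001 ]
```

View pics/s4.png

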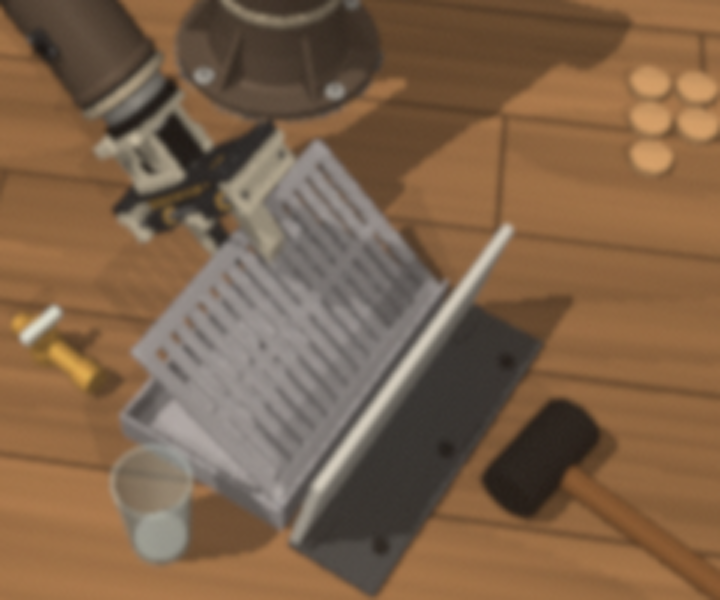

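Request:
{"fn": "jog_arm", "kwargs": {"motion": [[[0, 0, 0, 0, 0, 0, 0.0], [0, 0, 0, 0, 0, 0, 0.1], [0, 0, 0, 0, 0, 0, 0.2], [0, 0, 0, 0, 0, 0, 0.3], [0, 0, 0, 0, 0, 0, 0.4], [0, 0, 0, 0, 0, 0, 0.5], [0, 0, 0, 0, 0, 0, 0.6], [0, 0, 0, 0, 0, 0, 0.7], [0, 0, 0, 0, 0, 0, 0.85], [0, 0, 0, 0, 0, 0, 1.0]]], "force": 15}}

```text
clock: 7.88
position: [0.4553, 0.045, 0.162]
ee_rot: [0.6, 2.693, 1.115]
force: [-0.4, -0.1, 1.4]
width: 0.104
gripper_force: 15.0
```

Request:
{"fn": "jog_arm", "kwargs": {"motion": [[[0, 0, 0, 0, 0, 0, 1.0], [0, 0, 0, 0, 0, 0, 1.0], [0, 0, 0, 0, 0, 0, 1.0], [0, 0, 0, 0, 0, 0, 1.0]]], "force": 15}}

```text
clock: 8.22
position: [0.4552, 0.0449, 0.1619]
ee_rot: [0.6, 2.693, 1.114]
force: [0.3, -1.8, 0.9]
width: 0.106
gripper_force: 15.0
```

Run:
```python
from mv import *
where(); b=cur()[:2]
for th,xf in((50,.1),(55,.1),(60,.099),(65,.098),(70,.097),(75,.095),(80,.093),(85,.091),(90,.089)): print(th,slab(th,xf),rel(*slab(th,xf),0,b))
im=get_image("scene");cv2.imwrite("pics/s5.png",cv2.resize(im[60:260,225:465],None,fx=3,fy=3,interpolation=2)[:,:,::-1])
```

```text
x -0.0163 w -0.0001 z 0.1619 al 45.05 yawerr 0.0029 0.0002 t 8.2167 F(r,w,up) [-1.4817 -0.994   0.9291] wid 0.106 gf 14.985621124505997 J [ 0.6982  0.3664 -0.3971  2.2748 -1.0633  0.7522  2.3502]
50 (np.float64(-0.005443671431116799), np.float64(0.17144149337865897), 50) [ 0.0002  0.0144  0.0009  0.0864  0.0018 -0.0023]
55 (np.float64(0.006587766041767108), np.float64(0.18012372971088386), 55) [ 0.0002  0.0291  0.0033  0.1737  0.0017 -0.0024]
60 (np.float64(0.018330127018922178), np.float64(0.1877243186433546), 60) [ 0.0002  0.0427  0.0062  0.261   0.0016 -0.0024]
65 (np.float64(0.030686434439264346), np.float64(0.194185415104934), 65) [ 0.0003  0.056   0.0103  0.3482  0.0015 -0.0025]
70 (np.float64(0.04355503873856584), np.float64(0.19945784625023277), 70) [ 0.0003  0.0689  0.0157  0.4355  0.0014 -0.0026]
75 (np.float64(0.05583039146401682), np.float64(0.20350148569465423), 75) [ 0.0003  0.0804  0.0215  0.5228  0.0013 -0.0027]
80 (np.float64(0.06840384856168286), np.float64(0.20628555890041003), 80) [ 0.0004  0.0913  0.0284  0.61    0.0011 -0.0027]
85 (np.float64(0.08116449722335684), np.float64(0.20778887738933505), 85) [ 0.0004  0.1014  0.0364  0.6973  0.001  -0.0028]
90 (np.float64(0.09399999999999999), np.float64(0.20800000000000002), 90) [ 0.0005  0.1106  0.0453  0.7846  0.0009 -0.0028]
```

View pics/s5.png

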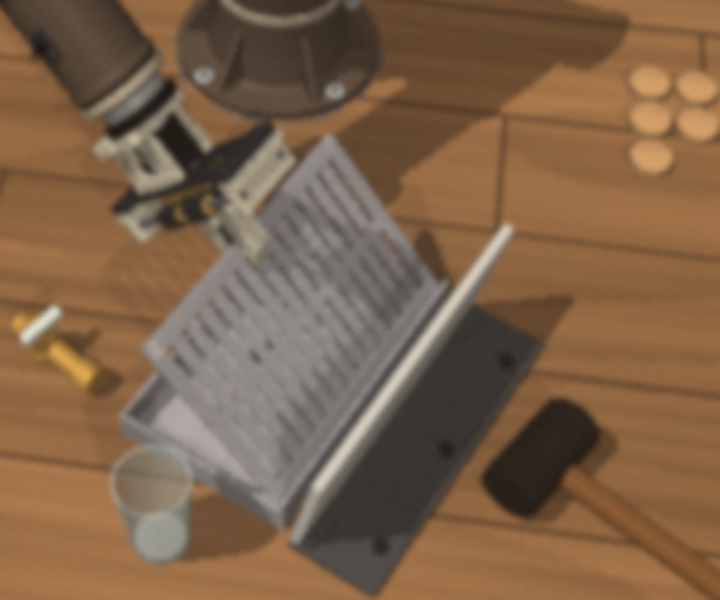

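Run:
```python
from mv import *
p,M,o=cur()
for e in(.024,.03,.036):
    print(e,[(proj("scene",p+.005*M[:,1]-e*M[:,2]+s*.15*M[:,0])[0]-[225,60])*3 for s in(1,-1)],
     "foot(rear upper) ",[(proj("scene",p+.005*M[:,1]+(.2-e)*M[:,2]+s*.15*M[:,0])[0]-[225,60])*3 for s in(1,-1)])
```

```text
0.024 [array([332.9485, 134.861 ]), array([145.2539, 349.8973])] foot(rear upper)  [array([440.6609, 289.819 ]), array([279.7682, 506.4742])]
0.03 [array([329.4729, 129.8609]), array([140.875 , 344.8002])] foot(rear upper)  [array([437.6438, 285.4785]), array([276.0316, 502.1247])]
0.036 [array([325.982 , 124.8387]), array([136.4744, 339.6777])] foot(rear upper)  [array([434.6144, 281.1202]), array([272.2778, 497.7552])]
```

Request:
{"fn": "jog_arm", "kwargs": {"motion": [[[0, 0.007, 0.0, 0.043, 0, 0, 1], [0, 0.0144, 0.001, 0.086, 0, 0, 1], [0, 0.022, 0.002, 0.13, 0, -0.002, 1], [0, 0.029, 0.0033, 0.174, 0, -0.002, 1], [0, 0.036, 0.0047, 0.217, 0.001, -0.002, 1], [0, 0.0427, 0.006, 0.261, 0.0015, -0.002, 1], [0, 0.0494, 0.008, 0.305, 0.0015, -0.002, 1], [0, 0.056, 0.0103, 0.348, 0.0015, -0.002, 1]]]}}

```text
clock: 8.93
position: [0.4757, 0.0874, 0.1953]
ee_rot: [0.645, 2.908, 0.642]
force: [-4.0, -1.5, 8.5]
width: 0.109
gripper_force: 15.0
```

Run:
```python
from mv import *
where(); b=cur()[:2]
for th,xf in((67.5,.0975),(70,.097),(72.5,.096),(75,.095),(77.5,.094),(80,.093),(82.5,.092),(85,.091)): print(th,rel(*slab(th,xf),0,b))
```

```text
x 0.0309 w -0.0007 z 0.1953 al 65.08 yawerr 0.0013 -0.0014 t 8.9333 F(r,w,up) [-3.0782  3.0339  8.5447] wid 0.109 gf 15.041399449110031 J [ 0.2631  0.1914 -0.2989  2.1254 -0.5271  0.7003  1.4936]
67.5 [ 0.0007  0.0063  0.0011  0.0423  0.0018 -0.0006]
70 [ 0.0007  0.0132  0.0015  0.0859  0.0018 -0.0006]
72.5 [ 0.0007  0.0197  0.0021  0.1296  0.0018 -0.0007]
75 [ 0.0007  0.0261  0.0031  0.1732  0.0017 -0.0007]
77.5 [ 0.0007  0.0324  0.0043  0.2168  0.0017 -0.0008]
80 [ 0.0007  0.0386  0.0058  0.2605  0.0017 -0.0008]
82.5 [ 0.0007  0.0448  0.0077  0.3041  0.0017 -0.0008]
85 [ 0.0007  0.0508  0.0098  0.3477  0.0017 -0.0009]
```

Request:
{"fn": "jog_arm", "kwargs": {"motion": [[[0, 0.006, -0.0005, 0.042, 0, 0, 1], [0.0005, 0.013, -0.0005, 0.086, 0.001, 0, 1], [0.0005, 0.0195, 0.0, 0.13, 0.0017, 0, 1], [0.0005, 0.026, 0.001, 0.173, 0.0017, 0, 1], [0.0005, 0.032, 0.002, 0.217, 0.0017, 0, 1], [0.0005, 0.0385, 0.0035, 0.26, 0.0017, 0, 1], [0.0005, 0.0445, 0.0055, 0.304, 0.0017, 0, 1], [0.0005, 0.0505, 0.0075, 0.348, 0.0017, 0, 1]]]}}

```text
clock: 9.6
position: [0.4964, 0.1333, 0.2098]
ee_rot: [0.674, 3.046, 0.135]
force: [-0.4, 1.6, 4.6]
width: 0.116
gripper_force: 15.2
```

Run:
```python
from mv import *
where(); b=cur()[:2]
for th,xf in((87.5,.09),(90,.089),(92.5,.088),(95,.087),(97.5,.0865),(100,.086),(102.5,.086),(105,.086)): print(th,rel(*slab(th,xf,.172),0,b))
```

```text
x 0.0812 w -0.0001 z 0.2098 al 84.91 yawerr -0.0004 -0.0001 t 9.6 F(r,w,up) [1.2763 1.0007 4.6003] wid 0.116 gf 15.247966200113297 J [-0.1316  0.2554 -0.2297  1.896  -0.0062  0.9336  0.7867]
87.5 [0.0001 0.0063 0.0003 0.0451 0.0001 0.0004]
90 [0.0001 0.0127 0.0009 0.0888 0.0001 0.0004]
92.5 [0.0001 0.0192 0.0015 0.1324 0.0001 0.0004]
95 [0.0001 0.0256 0.0023 0.176  0.0001 0.0004]
97.5 [0.0001 0.0325 0.0035 0.2197 0.0001 0.0004]
100 [0.0001 0.0393 0.005  0.2633 0.0002 0.0004]
102.5 [0.0001 0.0464 0.0069 0.3069 0.0002 0.0004]
105 [0.0001 0.0535 0.0091 0.3506 0.0002 0.0004]
```

Request:
{"fn": "jog_arm", "kwargs": {"motion": [[[0, 0.003, -0.001, 0.022, 0, 0, 1], [0, 0.006, -0.001, 0.045, 0, 0, 1], [0, 0.0095, -0.0005, 0.067, 0, 0, 1], [0, 0.0125, 0.0, 0.089, 0, 0, 1], [0, 0.016, 0.0, 0.11, 0, 0, 1], [0, 0.019, 0.0005, 0.132, 0, 0, 1], [0, 0.0225, 0.001, 0.154, 0, 0, 1], [0, 0.0255, 0.0015, 0.176, 0, 0, 1], [0, 0.0255, 0.0015, 0.176, 0, 0, 1]]]}}

```text
clock: 10.35
position: [0.5072, 0.1584, 0.2107]
ee_rot: [-0.67, -3.047, 0.129]
force: [-1.8, 3.1, 13.7]
width: 0.115
gripper_force: 15.1
```

Run:
```python
from mv import *
where(); p,M,o=cur()
a=get_image("scene")[60:260,265:425];b=get_image("top")[130:330,200:360]
im=np.hstack([cv2.resize(q,None,fx=2.5,fy=2.5,interpolation=2) for q in(a,b)]);cv2.imwrite("pics/s6.png",im[:,:,::-1])
for e in(.024,.028,.032):
    L=[p+.005*M[:,1]-e*M[:,2]+s*.15*M[:,0] for s in(1,-1)]+[p-.005*M[:,1]+(.2-e)*M[:,2]+s*.15*M[:,0] for s in(1,-1)]
    print(e,((proj("scene",L)-[265,60])*2.5).tolist(),((proj("top",L)-[200,130])*2.5+[400,0]).tolist())
```

```text
x 0.1085 w 0.0007 z 0.2107 al 94.86 yawerr -0.003 0.0008 t 10.35 F(r,w,up) [ 2.0441  2.8948 13.6818] wid 0.115 gf 15.06730243563652 J [-0.2837  0.3471 -0.2075  1.7603  0.1352  1.1128  0.5923]
0.024 [[295.0154033911024, 133.97799688570288], [142.11677091126901, 333.41510505493824], [250.5609632478192, 234.61418248026496], [117.28811441267595, 413.36852689214527]] [[501.3704321127449, 361.64208000672704], [690.6867294442598, 72.75155035625374], [562.2698676487194, 383.0445238309329], [713.0306704476317, 146.53625875835843]]
0.028 [[295.8967478730486, 131.52558438408067], [142.53353139779549, 331.38880917033595], [251.18604493575987, 232.80845213755427], [117.55745376788596, 411.92807404484665]] [[500.03994200161543, 361.2342168423987], [690.3245871514686, 71.03573046071055], [561.4450120961895, 382.8025721521959], [712.8200724302347, 145.4176864959643]]
0.032 [[296.7840512615908, 129.05659074156378], [142.9535002068745, 329.3469143722216], [251.81473594392514, 230.99229522312996], [117.82852876377959, 410.47833882378404]] [[498.6961557569649, 360.8222777341413], [689.9590789008676, 69.30396275268315], [560.6135469874971, 382.5586817179952], [712.6078828455148, 144.29066076813376]]
```

View pics/s6.png

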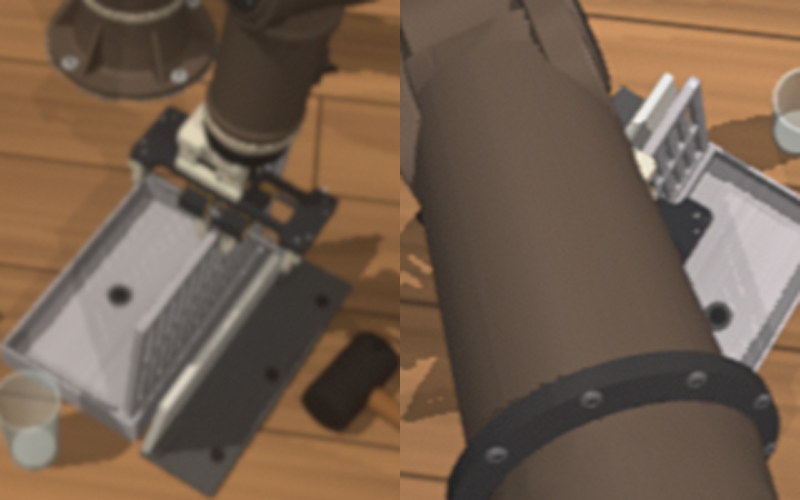

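Request:
{"fn": "jog_arm", "kwargs": {"motion": [[[0, 0, -0.001, 0, 0, 0, 1], [0, 0, -0.002, 0, 0, 0, 1], [0, 0, -0.003, 0, 0, 0, 1], [0, 0, -0.003, 0, 0, 0, 1]]]}}

```text
clock: 10.78
position: [0.5057, 0.1547, 0.2118]
ee_rot: [-0.674, -3.043, 0.135]
force: [-0.4, 0.8, -4.8]
width: 0.107
gripper_force: 15.0
```

Run:
```python
from mv import *
where()
```

```text
x 0.1046 w 0.0004 z 0.2118 al 95.10 yawerr 0.0004 0.003 t 10.7833 F(r,w,up) [ 0.5222  0.7005 -4.8073] wid 0.107 gf 14.999433606863022 J [-0.2809  0.3446 -0.205   1.7611  0.1344  1.1188  0.5946]
```

Run:
```python
from mv import *
where(); b=cur()[:2]
for th,xf in((97.5,.085),(100,.086),(102.5,.0865),(105,.087),(107.5,.087),(110,.087)):
    x,z,al=slab(th,xf,.1735); print(th,rel(x,z+.0005,al,0,b))
```

```text
x 0.1046 w 0.0004 z 0.2118 al 95.10 yawerr 0.0004 0.003 t 10.7833 F(r,w,up) [ 0.5222  0.7005 -4.8073] wid 0.107 gf 14.999433606863022 J [-0.2809  0.3446 -0.205   1.7611  0.1344  1.1188  0.5946]
97.5 [-0.0004  0.0081 -0.0001  0.0418 -0.003  -0.0001]
100 [-0.0004  0.0166  0.0001  0.0855 -0.0031 -0.    ]
102.5 [-0.0004  0.0245  0.0006  0.1291 -0.0031  0.    ]
105 [-0.0004  0.0324  0.0015  0.1727 -0.0031  0.0001]
107.5 [-0.0004  0.0398  0.0028  0.2164 -0.0031  0.0002]
110 [-0.0004  0.0471  0.0044  0.26   -0.0031  0.0002]
```

Request:
{"fn": "jog_arm", "kwargs": {"motion": [[[0, 0.004, 0, 0.021, 0, 0, 1], [0, 0.008, 0, 0.042, -0.002, 0, 1], [0, 0.0125, 0, 0.064, -0.003, 0, 1], [0, 0.0165, 0, 0.0855, -0.003, 0, 1], [0, 0.0205, 0.0003, 0.107, -0.003, 0, 1], [0, 0.0245, 0.0006, 0.129, -0.003, 0, 1], [0, 0.0285, 0.001, 0.151, -0.003, 0, 1], [0, 0.0325, 0.0015, 0.173, -0.003, 0, 1], [0, 0.0325, 0.0015, 0.173, -0.003, 0, 1]]]}}

```text
clock: 11.53
position: [0.5199, 0.1864, 0.2072]
ee_rot: [-0.658, -2.988, 0.394]
force: [0.4, 1.3, -4.6]
width: 0.111
gripper_force: 15.0
```

Run:
```python
from mv import *
where(); b=cur()[:2]
for th,xf in((105,.087),(107.5,.087),(110,.087),(112.5,.087),(115,.087)):
    x,z,al=slab(th,xf,.1735); print(th,rel(x,z+.0005,al,0,b))
```

```text
x 0.1393 w 0.0010 z 0.2072 al 105.02 yawerr -0.0025 0.0002 t 11.5333 F(r,w,up) [ 1.4056  0.169  -4.6049] wid 0.111 gf 15.00202015042305 J [-0.4161  0.4688 -0.1807  1.6057  0.2251  1.3071  0.4664]
105 [-0.001  -0.0025  0.0005 -0.0004  0.0005  0.0025]
107.5 [-0.001   0.0049  0.0005  0.0432  0.0005  0.0025]
110 [-0.001   0.0124  0.0008  0.0868  0.0006  0.0025]
112.5 [-0.0011  0.0198  0.0014  0.1305  0.0006  0.0025]
115 [-0.0011  0.0271  0.0024  0.1741  0.0007  0.0025]
```

Request:
{"fn": "jog_arm", "kwargs": {"motion": [[[0, 0.0015, 0, 0.015, 0, 0, 1], [0, 0.003, 0, 0.03, 0, 0, 1], [0, 0.005, 0, 0.043, 0, 0.001, 1], [-0.001, 0.0075, 0, 0.058, 0, 0.002, 1], [-0.001, 0.01, 0.0005, 0.073, 0, 0.0025, 1], [-0.001, 0.0125, 0.0008, 0.087, 0, 0.0025, 1], [-0.001, 0.0125, 0.0008, 0.087, 0, 0.0025, 1]]]}}

```text
clock: 12.12
position: [0.5257, 0.1959, 0.2034]
ee_rot: [-0.655, -2.951, 0.52]
force: [0.2, 0.6, -4.7]
width: 0.109
gripper_force: 15.0
```

Run:
```python
from mv import *
where(); b=cur()[:2]
for th,xf in((110,.087),(112,.087),(114,.087),(116,.087)):
    x,z,al=slab(th,xf,.1735); print(th,rel(x,z+.0005,al,0,b))
```

```text
x 0.1504 w -0.0003 z 0.2034 al 109.98 yawerr 0.0007 -0.0008 t 12.1167 F(r,w,up) [ 0.6003  0.0698 -4.7406] wid 0.109 gf 15.002448409795761 J [-0.467   0.532  -0.1643  1.5327  0.256   1.3983  0.428 ]
110 [ 0.0003  0.0007 -0.0001  0.0003  0.0005 -0.001 ]
112 [ 0.0003  0.0066 -0.0002  0.0352  0.0005 -0.001 ]
114 [ 0.0003  0.0125  0.      0.0701  0.0005 -0.001 ]
116 [ 0.0003  0.0184  0.0004  0.105   0.0005 -0.001 ]
```

Request:
{"fn": "jog_arm", "kwargs": {"motion": [[[0, 0.0015, 0, 0.009, 0, 0, 1], [0, 0.003, 0, 0.0175, 0, 0, 1], [0, 0.005, 0, 0.026, 0, 0, 1], [0, 0.0065, 0, 0.035, 0, 0, 1], [0, 0.008, 0, 0.044, 0, 0, 1], [0, 0.0095, 0, 0.0525, 0, 0, 1], [0, 0.0095, 0, 0.0525, 0, 0, 1]]]}}

```text
clock: 12.7
position: [0.5295, 0.2035, 0.2004]
ee_rot: [-0.65, -2.926, 0.595]
force: [-0.4, -0.2, -4.3]
width: 0.109
gripper_force: 15.0
```

Run:
```python
from mv import *
where(); b=cur()[:2]
for th,xf in((113,.087),(114,.087),(115,.087),(116,.087),(117,.087)):
    x,z,al=slab(th,xf,.1735); print(th,rel(x,z+.0005,al,0,b))
a=get_image("scene")[60:260,265:425];b=get_image("top")[130:330,200:360]
im=np.hstack([cv2.resize(q,None,fx=2.5,fy=2.5,interpolation=2) for q in(a,b)]);cv2.imwrite("pics/s7.png",im[:,:,::-1])
```

```text
x 0.1589 w -0.0005 z 0.2004 al 112.97 yawerr 0.0013 -0.0011 t 12.7 F(r,w,up) [-0.3222  0.2478 -4.3305] wid 0.109 gf 15.002451092004776 J [-0.4974  0.5738 -0.1544  1.4846  0.2715  1.4543  0.4094]
113 [ 0.0005  0.0006  0.      0.0005  0.0005 -0.0016]
114 [ 0.0005  0.0035 -0.      0.018   0.0005 -0.0016]
115 [ 0.0005  0.0065 -0.      0.0355  0.0005 -0.0016]
116 [ 0.0005  0.0095  0.0001  0.0529  0.0005 -0.0016]
117 [ 0.0005  0.0124  0.0002  0.0704  0.0005 -0.0016]
```

View pics/s7.png

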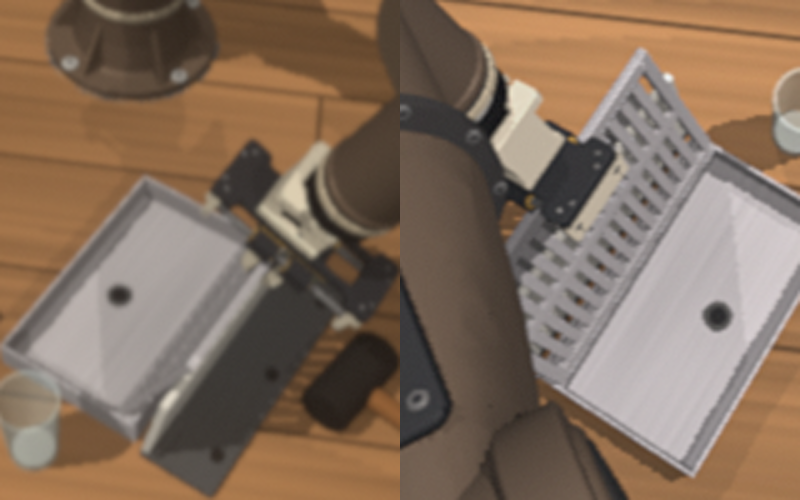

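Request:
{"fn": "jog_arm", "kwargs": {"motion": [[[0, 0.0008, 0, 0.0045, 0, 0, 1], [0, 0.0015, 0, 0.009, 0, 0, 1], [0, 0.0023, 0, 0.0135, 0, 0, 1], [0, 0.003, 0, 0.0175, 0, 0, 1], [0, 0.003, 0, 0.0175, 0, 0, 1]]]}}

```text
clock: 13.22
position: [0.5307, 0.2057, 0.1994]
ee_rot: [-0.649, -2.918, 0.619]
force: [-0.4, 0.9, -4.0]
width: 0.107
gripper_force: 15.0
```

Request:
{"fn": "jog_arm", "kwargs": {"motion": [[[0, 0.0008, 0, 0.0045, 0, 0, 1], [0, 0.0015, 0, 0.009, 0, 0, 1], [0, 0.0023, 0, 0.0135, 0, 0, 1], [0, 0.003, 0, 0.0175, 0, 0, 1], [0, 0.003, 0, 0.0175, 0, 0, 1]]]}}

```text
clock: 13.63
position: [0.5318, 0.2082, 0.1982]
ee_rot: [-0.647, -2.909, 0.644]
force: [-0.1, 0.4, -4.1]
width: 0.106
gripper_force: 15.0
```

Run:
```python
from mv import *
where(); p,M,o=cur(); print(o["ft_torque"]@w)
```

```text
x 0.1641 w -0.0006 z 0.1982 al 114.96 yawerr 0.0016 -0.0013 t 13.6333 F(r,w,up) [ 0.369   0.2312 -4.0695] wid 0.106 gf 15.002126544713974 J [-0.5163  0.6018 -0.1475  1.4531  0.2809  1.491   0.3991]
-1.0607165535268321
```

Request:
{"fn": "jog_arm", "kwargs": {"motion": [[[0, 0.0008, 0, 0.0045, 0, 0, 1], [0, 0.0015, 0, 0.009, 0, 0, 1], [0, 0.0023, 0, 0.0135, 0, 0, 1], [0, 0.003, 0, 0.0175, 0, 0, 1], [0, 0.003, 0, 0.0175, 0, 0, 1]]]}}

```text
clock: 14.05
position: [0.533, 0.2106, 0.1969]
ee_rot: [-0.645, -2.9, 0.669]
force: [-0.3, -0.9, -5.5]
width: 0.107
gripper_force: 15.0
```

Request:
{"fn": "jog_arm", "kwargs": {"motion": [[[0, 0.0008, 0, 0.0045, 0, 0, 1], [0, 0.0015, 0, 0.009, 0, 0, 1], [0, 0.0023, 0, 0.0135, 0, 0, 1], [0, 0.003, 0, 0.0175, 0, 0, 1], [0, 0.003, 0, 0.0175, 0, 0, 1]]]}}

```text
clock: 14.47
position: [0.534, 0.212, 0.1961]
ee_rot: [-0.644, -2.89, 0.696]
force: [-2.3, -3.7, 0.6]
width: 0.108
gripper_force: 15.0
```

Run:
```python
from mv import *
where(); p,M,o=cur(); print(o["ft_torque"]@w)
```

```text
x 0.1685 w -0.0009 z 0.1961 al 117.07 yawerr 0.0024 -0.0017 t 14.4667 F(r,w,up) [-4.2872  0.5333  0.5823] wid 0.108 gf 15.007526278495789 J [-0.5345  0.6304 -0.1399  1.4211  0.2902  1.5294  0.3903]
0.584280332820359
```

Request:
{"fn": "jog_arm", "kwargs": {"motion": [[[0, -0.0008, 0, -0.004, 0, 0, 1], [0, -0.0012, 0.0003, -0.007, 0, 0, 1], [0, -0.0012, 0.0003, -0.007, 0, 0, 1], [0, -0.0012, 0.0003, -0.007, 0, 0, 1]]]}}

```text
clock: 14.8
position: [0.5337, 0.2114, 0.1962]
ee_rot: [-0.645, -2.895, 0.683]
force: [-1.5, -3.9, -2.0]
width: 0.107
gripper_force: 15.0
```

Run:
```python
from mv import *
where(); p,M,o=cur(); print(o["ft_torque"]@w)
```

```text
x 0.1678 w -0.0010 z 0.1962 al 116.53 yawerr 0.0023 -0.0019 t 14.8 F(r,w,up) [-4.1218 -0.2993 -1.9542] wid 0.107 gf 15.002731829881668 J [-0.5303  0.624  -0.1417  1.4287  0.288   1.5193  0.392 ]
0.10473665363575811
```

Request:
{"fn": "jog_arm", "kwargs": {"motion": [[[0, -0.0001, 0.0006, 0, 0, 0, 1], [0, -0.0002, 0.0012, 0, 0, 0, 1], [0, -0.0002, 0.0012, 0, 0, 0, 1], [0, -0.0002, 0.0012, 0, 0, 0, 1]]]}}

```text
clock: 15.13
position: [0.5334, 0.2109, 0.1951]
ee_rot: [-0.645, -2.895, 0.683]
force: [-1.3, -2.5, -1.2]
width: 0.107
gripper_force: 15.0
```

Run:
```python
from mv import *
where(); p,M,o=cur(); print(o["ft_torque"]@w)
```

```text
x 0.1673 w -0.0009 z 0.1951 al 116.54 yawerr 0.002 -0.0018 t 15.1333 F(r,w,up) [-2.8372  0.1339 -1.1787] wid 0.107 gf 15.003935694694519 J [-0.53    0.6242 -0.1418  1.4312  0.2884  1.5168  0.3917]
0.15126659545155874
```

Request:
{"fn": "jog_arm", "kwargs": {"motion": [[[0, 0.0, 0.0005, 0, 0, 0, 1], [0, 0.0, 0.001, 0, 0, 0, 1], [0, 0.0, 0.001, 0, 0, 0, 1]]]}}

```text
clock: 15.38
position: [0.5336, 0.2107, 0.1946]
ee_rot: [-0.645, -2.896, 0.683]
force: [0.2, -1.7, 4.1]
width: 0.107
gripper_force: 15.0
```

Run:
```python
from mv import *
where(); p,M,o=cur(); print(o["ft_torque"]@w)
```

```text
x 0.1671 w -0.0011 z 0.1946 al 116.50 yawerr 0.002 -0.0023 t 15.3833 F(r,w,up) [-1.4324 -0.9265  4.1073] wid 0.107 gf 15.01266360282898 J [-0.5296  0.624  -0.1419  1.4326  0.2887  1.5146  0.3914]
0.35520729759758723
```

Request:
{"fn": "jog_arm", "kwargs": {"motion": [[[0, 0.0, 0.0005, 0, 0, 0, 1], [0, 0.0, 0.001, 0, 0, 0, 1], [0, 0.0, 0.001, 0, 0, 0, 1]]]}}

```text
clock: 15.63
position: [0.5336, 0.2107, 0.1945]
ee_rot: [-0.645, -2.897, 0.681]
force: [0.7, -1.0, 9.3]
width: 0.106
gripper_force: 15.0
```

Run:
```python
from mv import *
where(); p,M,o=cur(); print(o["ft_torque"]@w)
```

```text
x 0.1671 w -0.0012 z 0.1945 al 116.44 yawerr 0.0018 -0.003 t 15.6333 F(r,w,up) [-0.6139 -1.0576  9.2765] wid 0.106 gf 15.029525309801102 J [-0.5293  0.6234 -0.142   1.4336  0.289   1.513   0.3911]
0.7910541400415245
```

Request:
{"fn": "jog_arm", "kwargs": {"motion": [[[0, 0.0, -0.0012, 0, 0, 0, 1], [0, 0.0, -0.0012, 0, 0, 0, 1], [0, 0, -0.0012, 0, 0, 0, 1]]], "force": 4}}

```text
clock: 15.88
position: [0.5334, 0.2109, 0.1944]
ee_rot: [-0.644, -2.895, 0.683]
force: [0.6, -1.4, 1.6]
width: 0.108
gripper_force: 4.0
```

Request:
{"fn": "jog_arm", "kwargs": {"motion": [[[0, 0, 0, 0, 0, 0, 0.76], [0, 0, 0, 0, 0, 0, 0.74], [0, 0, 0, 0, 0, 0, 0.72], [0, 0, 0, 0, 0, 0, 0.7], [0, 0, 0, 0, 0, 0, 0.68], [0, 0, 0, 0, 0, 0, 0.65], [0, 0, 0, 0, 0, 0, 0.6], [0, 0, 0, 0, 0, 0, 0.6]]]}}

```text
clock: 16.55
position: [0.5332, 0.2108, 0.1944]
ee_rot: [-0.644, -2.895, 0.683]
force: [0.6, 0.7, -0.4]
width: 0.191
gripper_force: 0.0
```

Run:
```python
from mv import *
where(); p,M,o=cur(); print(o["ft_torque"]@w)
```

```text
x 0.1670 w -0.0008 z 0.1944 al 116.53 yawerr 0.0019 -0.0016 t 16.55 F(r,w,up) [ 0.8947 -0.2815 -0.4019] wid 0.191 gf 0.0 J [-0.5297  0.6243 -0.142   1.4328  0.2884  1.515   0.3915]
-0.4732245999230372
```

Request:
{"fn": "jog_arm", "kwargs": {"motion": [[[0, 0, 0, 0, 0, 0, 0.5], [0, 0, 0, 0, 0, 0, 0.4], [0, 0, 0, 0, 0, 0, 0.4], [0, 0, -0.008, 0, 0, 0, 0.4], [0, 0, -0.018, 0, 0, 0, 0.4], [0, 0, -0.03, 0, 0, 0, 0.4], [0, 0, -0.045, 0, 0, 0, 0.4], [0, 0, -0.06, 0, 0, 0, 0.4], [0, 0, -0.08, 0, 0, 0, 0.4], [0, 0, -0.1, 0, 0, 0, 0.4]]]}}

```text
clock: 17.38
position: [0.5522, 0.2519, 0.2856]
ee_rot: [-0.644, -2.895, 0.682]
force: [0.9, -0.3, -0.4]
width: 0.301
gripper_force: 0.0
```

Request:
{"fn": "jog_arm", "kwargs": {"motion": [[[0, 0, -0.02, 0, 0, 0, 0.4], [0, 0, -0.05, 0, 0, 0, 0.4], [0, 0, -0.08, 0, 0, 0, 0.4], [0, 0, -0.1, 0, 0, 0, 0.4], [0, 0, -0.1, 0, 0, 0, 0.4], [0, 0, -0.1, 0, 0, 0, 0.4]]]}}

```text
clock: 17.88
position: [0.5711, 0.2929, 0.3746]
ee_rot: [-0.644, -2.898, 0.68]
force: [0.3, 0.3, -0.8]
width: 0.3
gripper_force: 0.0
```

Run:
```python
from mv import *
where()
a=get_image("scene")[60:260,265:425];b=get_image("top")[130:330,200:360]
im=np.hstack([cv2.resize(q,None,fx=2.5,fy=2.5,interpolation=2) for q in(a,b)]);cv2.imwrite("pics/s8.png",im[:,:,::-1])
```

```text
x 0.2575 w -0.0004 z 0.3746 al 116.38 yawerr 0.001 -0.0027 t 17.8833 F(r,w,up) [ 0.3721 -0.1249 -0.7778] wid 0.3 gf 0.0 J [-0.6351  0.6781 -0.0898  0.8924  0.2623  1.9878  0.4723]
```

View pics/s8.png

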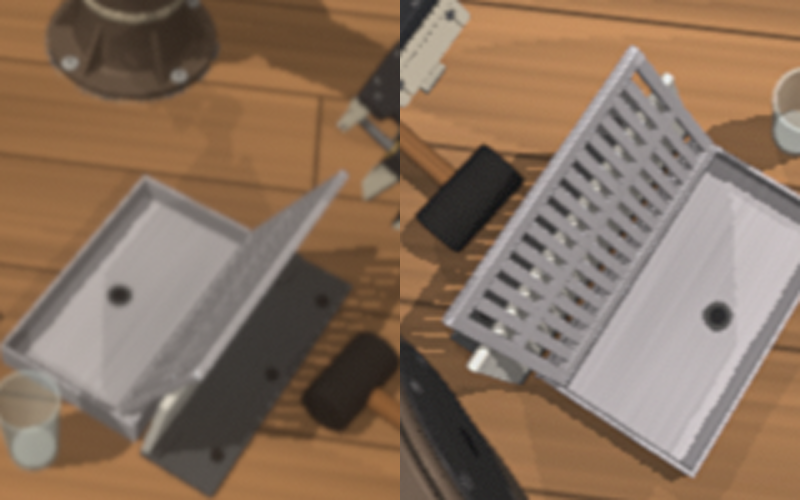

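Grille leans on the guard (its lip from about (635,50) to (450,320) in the top view). Its foot is on the rear shelf, the pan is clear, the guard, glass and mallet have not moved, and the gripper is free.

```bash
python3 -c "
from cell import *
print(sign_off())"
```

```text
the job is handed in; nothing more can be done
None
```

The drip tray is open and handed in at about 18 s: the grille leans back on the splash guard, its rear edge on the shelf and clear of the pan; I met the guard at about 5 N, and the final pictures show the guard, glass and mallet where they were (the tap was out of frame, and I never went near it).

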